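# Click the caddy stand round and open the tea tin

## Task

The tea tin wants refilling but stands under the clear cover of the revolving caddy stand: push the turntable round by one click (its paddles are there for that), the way that brings the tin to rest in the stand's open side. Then open the tin where it stands: lift off the outer cap first, then the inner lid, and set both down, not dropped, side by side on the round trivet, the same way up as they came off. Keep the tin and the other vessels standing in their wells and disturb nothing else on the dresser.

Things in the scene. Friction and masses are not known exactly. Their poses are not given: they have to be found in the camera images.
- caddy: Revolving caddy stand, fixed. Origin on its vertical axis at the dresser top; its own -x axis points to its OPEN side, roughly towards the robot. Plinth of 130 mm radius; on it a beech turntable of 165 mm radius, face 46 mm above the origin, with four wells 80 mm from the axis, at rest on the caddy's -x, +y, +x and -y axes: raised lips 10 mm high, 74 mm inside, 83 mm outside diameter.
- cover (a point): Centre of the top of the fixed clear cover plate, on the caddy's axis, 172 mm above the dresser. The plate is 4 mm thick, a disc of 116 mm radius cut off straight 37 mm from the axis on the open side, held by a 14 mm spindle with a nut 12 mm high on top. It covers the +y, +x and -y wells, so nothing there can be taken from above; the -x well is free from above.
- open_side (a point): Fixed point at the floor of the well that stands in the open side, 80 mm from the axis along the caddy's -x axis, 46 mm above the dresser top.
- turntable (a joint): Angle of the turntable in rad, growing anticlockwise seen from above; no end stops. It has a sprung stop (detent) every quarter turn: 0 at the start, then +-1.571 and so on. Leaving a stop takes 2 to 3 N at a paddle; beyond half way (0.79 rad) it draws itself on, damped, into the next stop and rests there.
- paddle (a point): Top centre of one of four upright wooden paddles that turn with the turntable. At angle 0 they stand at 45, 135, 225 and 315 degrees (anticlockwise from the caddy's +x axis), midway between the wells; this is the one at 135. Each is a flat radial blade 132 to 162 mm from the axis, 11 mm thick, top 118 mm above the dresser, foot on the turntable.
- tea_tin: Round stainless tea tin, loose, empty: the one with the smooth, plain, flat-topped deep cap. It starts in the well on the caddy's +y or -y axis, under the cover. Origin at the centre of its foot. Body 68 mm diameter and 62 mm high, above it a neck of 58 mm diameter up to 84 mm, bore 52 mm. 109 mm high with its cap on.
- tin_cap: Outer cap of the tea tin, loose, stainless, 68 mm diameter and 47 mm high, an upside-down cup with 3 mm walls slipped over the neck with 2 mm play; origin at the centre of its lower, open rim (62 mm above the tin's foot when on), z up. About 80 g. Lift it about 50 mm straight up to clear the inner lid's knob.
- inner_lid: Inner lid of the tin, loose, hidden by the cap until that is off. Origin at the centre of its underside, 76 mm above the tin's foot when in; z up. Plug 47 mm across and 8 mm deep in the neck, above it a flange 58 mm across and 4 mm thick resting on the neck's rim, above that a round knob 18 mm across, 12 to 27 mm above the origin. About 60 g.
- trivet: Round dark silicone trivet, fixed, 200 mm diameter, 8 mm thick; origin at the centre of its underside. Both lids go here.
- canister: Stainless canister with a clamp latch, 65 mm diameter, 100 mm high, in the covered well opposite the tea tin. Stays in its well.
- jar: White ceramic jar with a flat beech lid, 66 mm diameter, 98 mm high, in the well of the open side or the one behind. Stays in its well.
- sugar_pot: Terracotta lidded pot with a knob, 68 mm diameter, 90 mm high, in the well of the open side or the one behind. Stays in its well.
- kettle: Chrome kettle with a black bow handle, 172 mm diameter, 202 mm high. Leave alone.
- mug: Navy ceramic mug, 80 mm diameter, 92 mm high. Leave alone.
- milk_jug: White ceramic milk jug, 80 mm diameter, 105 mm high. Leave alone.
- spoon: Wooden spoon, 170 mm long, lying flat. Leave alone.
There are look-alikes about, which are no part of the job. There is more than one size of the sugar_pot; the one meant has the size given above.

How it is judged:
By the outcome, as a careful person would: the job done as asked, in the order asked, and still so for the second after the job is handed in, with the robot touching nothing.
It also fails if it takes over 72 s, if anything falls off the work surface, if the arm or the gripper's body presses on something with over 40 N, if the wrist force passes 120 N, or if a joint passes its speed limit or range.

## Robot

A 7-joint arm with a two-finger parallel gripper is mounted at the origin on the work surface. World frame = base frame: x ahead of the robot, y to its left, z up, the work surface at z = 0. Lengths are in m, angles in rad, forces in N, time in s.
With the tool pointing down it reaches from about 0.425 to 0.925 m from the base axis. Payload 6.8 kg.
Tool frame: the origin (TCP) lies at the centre of the arm's flange, where the gripper is bolted on; the fingertips stand 173 mm ahead of it and the grasp point (between the pads) lies 155 mm ahead of it; z points along the fingers, y is the direction in which the jaws open and shut (so a half turn about z gives the same grasp; the last joint's range is limited). The gripper opens to 85 mm and grips with 20 to 120 N. Pads are 22 mm wide; open, the fingers measure 114 mm over their backs; the gripper's body (76 mm by 85 mm) begins 54 mm behind the grasp point. The pads swing forward as they close: fully open they stand 13 mm farther back than shut.
Start: joints at [-1.298, 0.477, 0.022, 1.555, -0.011, 1.109, -0.083], TCP at [0.251, 0.627, 0.405] pointing down, gripper open.
Joint ranges: [-2.96, 2.96], [-0.34, 2.1], [-1.41, 1.46], [0.24, 2.44], [-1.37, 4.51], [0.17, 1.92], [-2.96, 2.96]. Speed limits (rad/s): [2.39, 2.39, 3.14, 3.14, 3.14, 3.14, 3.14].

## Interface

Orientations are given as a rotation vector (axis times angle).
In Python, from bench import readout, grab_frame, camera_model, r gives the robot as it stands.
- The arm moves only by the tool apply_moves, never from a script. Its argument "deltas" is a list of rows, each an object with "xyz": the shift along the world's x, y, z in m, a list of three; "turn": the turn about the world's z in rad. In form: [{"xyz": [dx, dy, dz], "turn": turn}, ...]. A call has 1 to 12 rows; each row shifts and turns the commanded pose from where the row before left it; what a row does not reach is not made up. A row lasts 1/12 s, in which the tool goes at most 41.7 mm and 7.16 degrees, less where a joint would pass 70% of its speed; a pose out of reach is approached as far as the arm can. A call with a gripper value outside its range is refused whole. "claw" is the gripper's target within -1 to 1 (shut at 1, half-way at 0, fully open at -1), set as the call begins (left out, the last holds). The fingers move at their own pace and stop on an object; "squeeze" is the grip in N (left out, the last holds). Time passes only in rows, so rows that do not move let the fingers close. It gives the time, the measured TCP pose, the force and the opening at its end, in the units of the state.
- readout.get_obs(): the state, without advancing time (a new reading comes with each control period).
- grab_frame(name): name is "scene" or "top" or "wrist"; returns the picture (480x640x3 uint8, red, green, blue); there is no depth.
- camera_model(name): a dict with "intrinsics" (3x3 intrinsics, pixels), "k1" (the pictures are not rectified: a ray, as slopes to the right and down, at radius r is drawn at 1 + k1 r^2 times it, then the intrinsics apply), "R" (3x3) and "t" (3): a world point X has camera coordinates R X + t. Camera axes: x right, y down, z forward; pixel columns grow to the right and rows downward; lengths in m; the calibration is good to about 2 mm. A picture is of the moment at which its call begins: read the wrist's pose just before it. camera_model takes no time and is no camera call; for the wrist camera it gives the pose at the moment of the call.
- r.hand_in(): hands the job in, once; it reports no verdict.
The state is a dict: "clock": time; "joints": joint angles; "qvel": joint speeds; "tau": joint torques, N m; "tcp_pos": TCP position; "orientation": TCP orientation; "contact_force": force on the tool from outside, world axes, zero at the start; "moment": the same for the moment, N m; "grip_width": finger opening in m.
Only numpy, scipy, OpenCV 4.12 (cv2) and the standard library are available. Lean on these libraries where they do the work, as an engineer would, in place of code of your own. Each camera call takes 0.05 s, during which the arm holds its last target.

## Working session

There is one attempt and no reset: what is moved stays moved. The work goes in short steps, Python scripts to look and compute and a tool call to move; the robot and the scene stay as the last step left them, time stands still between calls to the robot, and variables do not carry over. Pictures are saved under pics/ and viewed, and the job is handed in when it is done.

Besides the shell and the picture viewer there is one more tool, called as name(argument=value, ...) on one line, values as JSON. apply_moves: Moves the arm, as the interface text tells. Its arguments: {"type":"object","properties":{"deltas":{"type":"array"},"claw":{"type":"number"},"squeeze":{"type":"number"}},"required":["deltas"]}

```bash
ls; mkdir -p pics; python3 - <<'E'
from bench import readout, grab_frame, camera_model, r
import cv2
o=readout.get_obs()
for k in o: print(k,o[k])
for n in ("scene","top","wrist"):
    m=camera_model(n); print(n,m)
    cv2.imwrite(f"pics/{n}0.png",grab_frame(n)[:,:,::-1])
E
```

```text
pics
clock 0.0
joints [-1.29808726  0.47781901  0.02233256  1.55642206 -0.01151576  1.10927825
 -0.08312143]
qvel [ 0.00106322 -0.00108192 -0.00044122  0.00141158  0.00101088  0.00043811
 -0.00033032]
tau [ 1.55887506e-04 -5.96440387e+01  1.60799559e+00 -2.81205332e+01
  1.24659602e-02  9.08368849e-03  2.68629556e-06]
tcp_pos [0.25076648 0.62641004 0.40372501]
orientation [-5.94523105e-01 -3.08459456e+00  2.80308167e-03]
contact_force [-0.361953    0.82035398  0.10478715]
moment [0.0231019  0.00472541 0.01019458]
grip_width 0.08575640542840747
scene {'intrinsics': array([[586.51622831,   0.        , 320.85260467],
       [  0.        , 586.51622831, 246.06982029],
       [  0.        ,   0.        ,   1.        ]]), 'k1': -0.05516763770315551, 'R': array([[-0.83954707,  0.54281006,  0.02275861],
       [ 0.33381539,  0.5484459 , -0.76666445],
       [-0.42863504, -0.63605372, -0.6416445 ]]), 't': array([ 0.43330633, -0.07408355,  1.78042316])}
top {'intrinsics': array([[514.72283586,   0.        , 322.41509051],
       [  0.        , 514.72283586, 238.32343337],
       [  0.        ,   0.        ,   1.        ]]), 'k1': -0.07053491826010491, 'R': array([[ 0.00680393, -0.99997353,  0.00257871],
       [-0.98619176, -0.00713682, -0.16545357],
       [ 0.16546759, -0.00141737, -0.98621421]]), 't': array([-0.00698318,  0.53199547,  1.42052941])}
wrist {'intrinsics': array([[330.52229875,   0.        , 321.9704141 ],
       [  0.        , 330.52229875, 240.85076666],
       [  0.        ,   0.        ,   1.        ]]), 'k1': -0.02266640213299226, 'R': array([[ 0.37249547,  0.92803319, -0.00123609],
       [ 0.88744462, -0.35581373,  0.29298232],
       [ 0.2714575 , -0.11023154, -0.95611706]]), 't': array([-0.67409981, -0.03813431,  0.37922066])}
```

View pics/scene0.png

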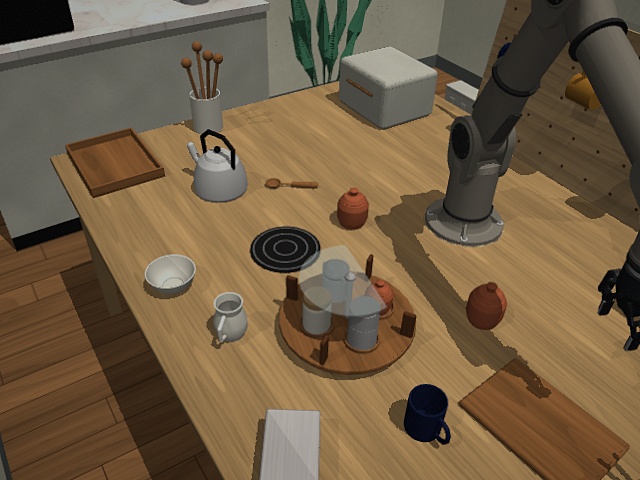

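View pics/top0.png

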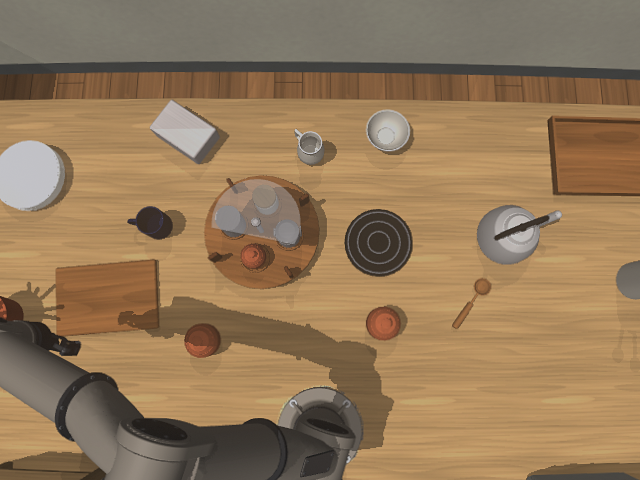

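View pics/wrist0.png

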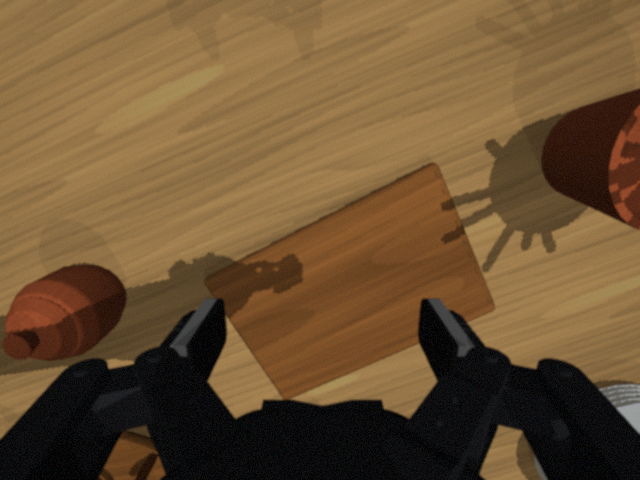

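```bash
python3 - <<'E'
import cv2
a=cv2.imread("pics/top0.png")[160:305,190:345]; cv2.imwrite("pics/topz.png",cv2.resize(a,None,fx=5,fy=4.1,interpolation=cv2.INTER_CUBIC)[:600,:800])
a=cv2.imread("pics/scene0.png")[235:385,260:440]; cv2.imwrite("pics/scz.png",cv2.resize(a,None,fx=4,fy=4,interpolation=cv2.INTER_CUBIC))
E
```

```text
(no output)
```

View pics/topz.png

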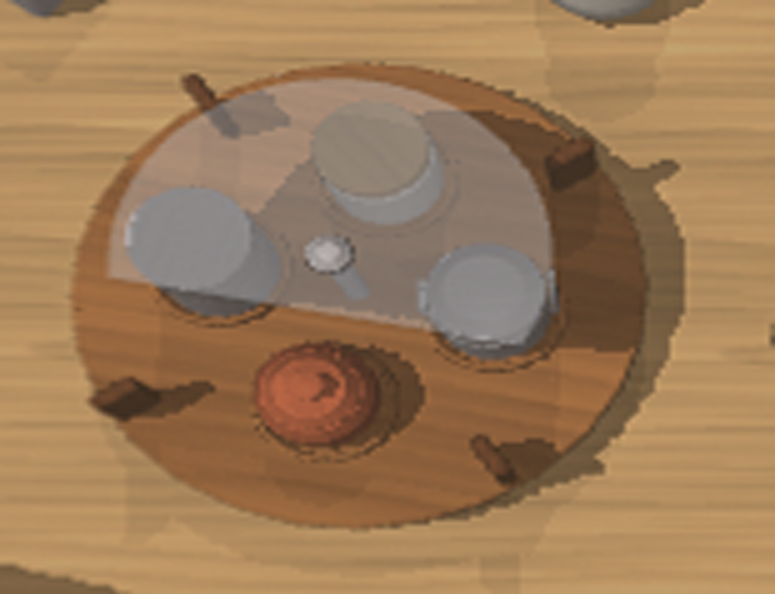

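View pics/scz.png

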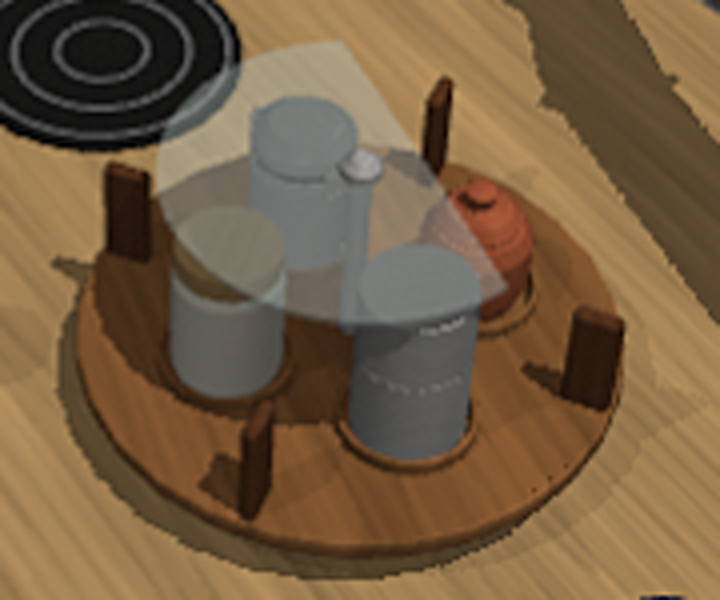

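```bash
cat > h.py <<'E'
import numpy as np, cv2
from bench import readout, grab_frame, camera_model, r
def proj(m,X):
    X=np.atleast_2d(X); c=X@np.array(m["R"]).T+m["t"]; s=c[:,:2]/c[:,2:]
    s=s*(1+m["k1"]*(s**2).sum(1,keepdims=True)); K=m["intrinsics"]
    return s*[K[0,0],K[1,1]]+[K[0,2],K[1,2]]
def unproj(m,uv,z):
    K=m["intrinsics"]; d=(np.array(uv,float)-[K[0,2],K[1,2]])/[K[0,0],K[1,1]]; s=d.copy()
    for _ in range(20): s=d/(1+m["k1"]*(s@s))
    ray=m["R"].T@np.r_[s,1]; C=-m["R"].T@m["t"]; return C+ray*(z-C[2])/ray[2]
def circ(c,rr,z,n=72,a0=0,a1=2*np.pi):
    a=np.linspace(a0,a1,n); return np.c_[c[0]+rr*np.cos(a),c[1]+rr*np.sin(a),np.full(n,z)]
def draw(im,m,P,col=(0,255,0),closed=False,off=(0,0),sc=1):
    p=((proj(m,P)-off)*sc).round().astype(np.int32); cv2.polylines(im,[p],closed,col,1)
def cad(pose,P):
    x,y,t=pose; P=np.atleast_2d(P); c,s=np.cos(t),np.sin(t)
    return np.c_[x+c*P[:,0]-s*P[:,1], y+s*P[:,0]+c*P[:,1], P[:,2]]
def overlay(im,m,pose,off,sc,ang=0):
    f=lambda P,col: draw(im,m,cad(pose,P),col,off=off,sc=sc)
    f(circ((0,0),.165,.046),(0,255,0))
    a=np.arccos(-37/116); A=np.linspace(-a,a,60); pl=np.c_[.116*np.cos(A),.116*np.sin(A),np.full(60,.172)]; f(np.r_[pl,pl[:1]],(255,255,0))
    for k in range(4):
        t=np.pi/4+k*np.pi/2+ang; e=np.array([np.cos(t),np.sin(t)]); n=np.array([-e[1],e[0]])*.0055
        f(np.array([[*(e*.132-n),.118],[*(e*.162-n),.118],[*(e*.162+n),.118],[*(e*.132+n),.118],[*(e*.132-n),.118]]),(0,0,255))
        t=k*np.pi/2; f(circ((.08*np.cos(t),.08*np.sin(t)),.0415,.056),(255,0,255))
E
cat > fit.py <<'E'
from h import *
from scipy.optimize import least_squares
T=camera_model("top");S=camera_model("scene")
z1=lambda u,v:(190+u/5,160+v/4.1); z2=lambda u,v:(260+u/4,235+v/4)
C=lambda a,rr,z:[rr*np.cos(np.radians(a)),rr*np.sin(np.radians(a)),z]
h=np.sqrt(.116**2-.037**2)
obs=[(T,z1(330,248),[0,0,.184]),(T,z1(108,277),[-.037,h,.172]),
(S,z2(342,42),[-.037,-h,.172]),(S,z2(508,292),[-.037,h,.172]),(S,z2(360,158),[0,0,.184]),
(S,z2(443,82),C(225,.147,.118)),(S,z2(130,168),C(315,.147,.118)),(S,z2(262,408),C(45,.147,.118)),(S,z2(597,315),C(135,.147,.118))]
f=lambda p: np.concatenate([proj(m,cad(p,P))[0]-np.array(uv) for m,uv,P in obs])
s=least_squares(f,[.6,.15,0],loss='soft_l1'); print(s.x, np.degrees(s.x[2])); print(s.fun.reshape(-1,2).round(1))
np.save("cad.npy",s.x)
im=cv2.imread("pics/topz.png")*0; a=cv2.imread("pics/top0.png")[160:305,190:345]; im=cv2.resize(a,None,fx=4,fy=4); overlay(im,T,s.x,(190,160),4); cv2.imwrite("pics/ov1.png",im)
a=cv2.imread("pics/scene0.png")[235:385,260:440]; im=cv2.resize(a,None,fx=4,fy=4); overlay(im,S,s.x,(260,235),4); cv2.imwrite("pics/ov2.png",im)
E
python3 fit.py
```

```text
[ 0.55184416  0.17067844 -0.19390496] -11.109935767656106
[[-0.6  0.9]
 [ 0.3  0.1]
 [ 0.3 -0.5]
 [-0.2 -1.5]
 [ 0.6 -0.5]
 [-0.5  1.6]
 [-0.8 -0.1]
 [-1.2  1.9]
 [ 0.7  0.2]]
```

View pics/ov1.png

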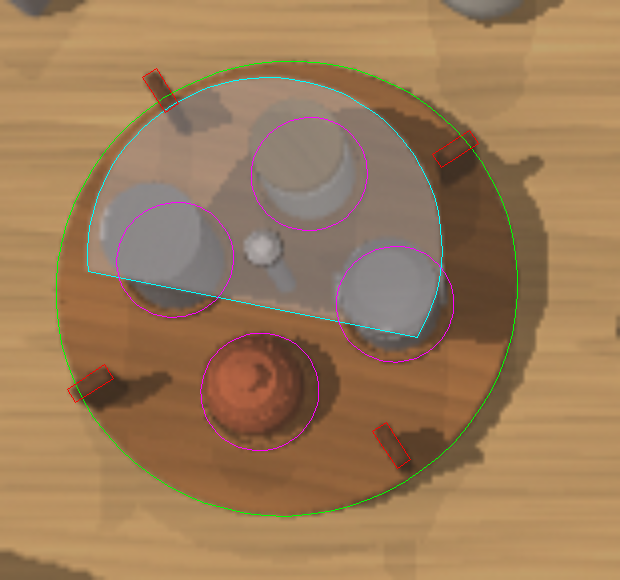

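View pics/ov2.png

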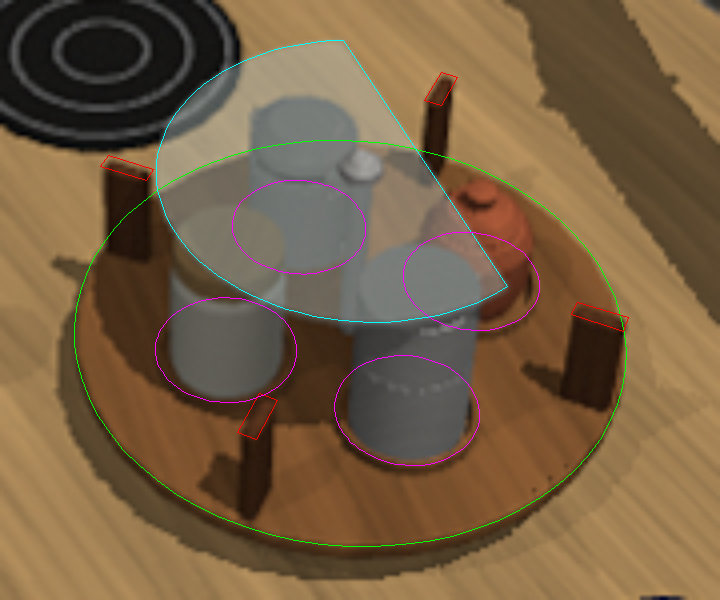

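```bash
cat > t.py <<'E'
from h import *
T=camera_model("top");S=camera_model("scene"); p=np.load("cad.npy")
for n,m,off in (("top",T,(190,160)),("scene",S,(260,235))):
    im=cv2.imread(f"pics/{n}0.png"); im=cv2.resize(im[off[1]:off[1]+145,off[0]:off[0]+180],None,fx=4.4,fy=4.1)
    im=cv2.resize(cv2.imread(f"pics/{n}0.png")[off[1]:off[1]+145,off[0]:off[0]+180],None,fx=4,fy=4)
    for y in (.08,-.08):
        for rr,z,col in ((.034,.155,(0,0,255)),(.0325,.146,(0,255,0)),(.034,.108,(255,255,0))):
            draw(im,m,cad(p,circ((0,y),rr,z)),col,off=off,sc=4)
    cv2.imwrite(f"pics/v{n}.png",im)
    print(n,proj(m,cad(p,[0,.08,.155])))
a=cv2.cvtColor(cv2.imread("pics/top0.png"),cv2.COLOR_BGR2GRAY)
mk=((a<75).astype(np.uint8))[190:290,335:420]; 
cs,_=cv2.findContours(mk,0,cv2.CHAIN_APPROX_NONE); c=max(cs,key=len); e=cv2.fitEllipse(c); print(e)
uv=np.array(e[0])+[335,190]; print("trivet",uv,unproj(T,uv,.008))
a=cv2.cvtColor(cv2.imread("pics/scene0.png"),cv2.COLOR_BGR2GRAY)
mk=((a<75).astype(np.uint8))[220:276,245:325]; cs,_=cv2.findContours(mk,0,cv2.CHAIN_APPROX_NONE); c=max(cs,key=len); e=cv2.fitEllipse(c); print(e)
uv=np.array(e[0])+[245,220]; print("trivet",uv,unproj(S,uv,.008))
for n,uv in (("spoonA",(482,286)),("spoonB",(456,326)),("pot",(382,321)),("pot2",(202,338)),("jug",(310,147)),("bowl",(388,130)),("mug",(153,222)),("kettle",(508,235))): print(n,unproj(T,uv,.05))
E
python3 t.py
```

```text
top [[227.40253477 217.63279087]]
scene [[364.75566343 307.03712844]]
((43.095375061035156, 52.3467903137207), (65.66639709472656, 67.00019836425781), 118.81912231445312)
trivet [378.09537506 242.34679031] [ 0.52740187 -0.16579186  0.008     ]
((38.61292266845703, 28.899898529052734), (44.97127151489258, 67.49757385253906), 83.79124450683594)
trivet [283.61292267 248.89989853] [ 0.53473708 -0.16468201  0.008     ]
spoonA [ 0.39827752 -0.45328847  0.05      ]
spoonB [ 0.2869411  -0.37579797  0.05      ]
pot [ 0.30017635 -0.16978657  0.05      ]
pot2 [0.24957297 0.327382   0.05      ]
jug [0.80197512 0.03495912 0.05      ]
bowl [ 0.85678687 -0.19468085  0.05      ]
mug [0.57506268 0.4832948  0.05      ]
kettle [ 0.54459238 -0.53529752  0.05      ]
```

```bash
sleep 3
```

```text
(no output)
```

View pics/vscene.png

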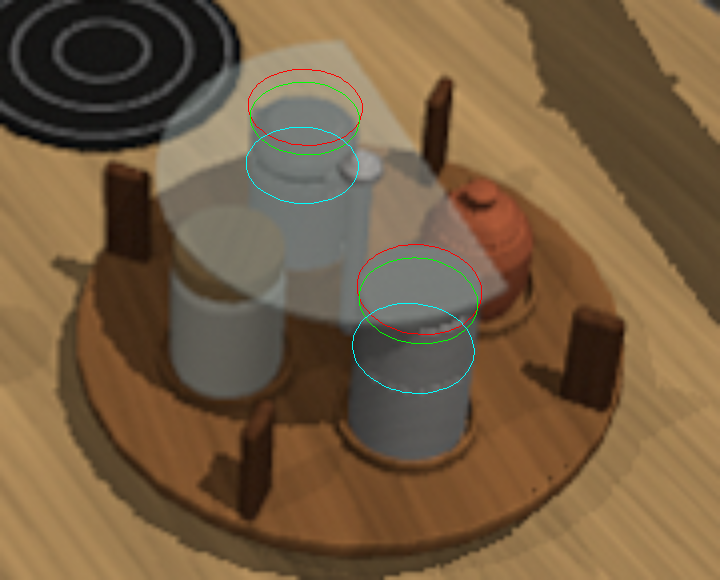

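View pics/vtop.png

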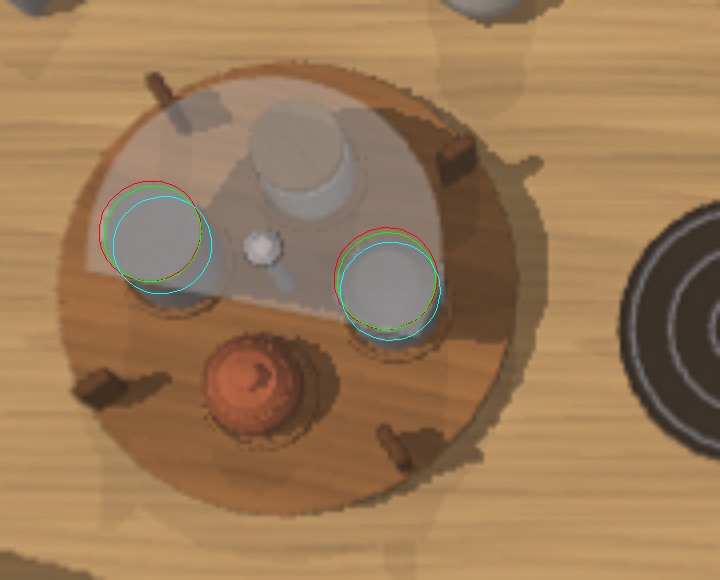

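apply_moves(deltas=[{"xyz": [0.018,-0.0226,0],"turn": -0.06},{"xyz": [0.018,-0.0226,0],"turn": -0.06},{"xyz": [0.018,-0.0226,0],"turn": -0.06},{"xyz": [0.018,-0.0226,0],"turn": -0.06},{"xyz": [0.018,-0.0226,0],"turn": -0.06},{"xyz": [0.018,-0.0226,0],"turn": -0.06},{"xyz": [0.018,-0.0226,0],"turn": -0.06},{"xyz": [0.018,-0.0226,0],"turn": -0.06},{"xyz": [0.018,-0.0226,0],"turn": -0.06},{"xyz": [0.018,-0.0226,0],"turn": -0.06},{"xyz": [0.018,-0.0226,0],"turn": -0.06},{"xyz": [0.018,-0.0226,0],"turn": -0.06}], claw=1, squeeze=40)

```text
clock: 1.15
tcp_pos: [0.4675, 0.3542, 0.4046]
orientation: [-1.647, -2.675, 0.0]
contact_force: [-0.4, 0.1, -0.2]
grip_width: -0.0001
```

apply_moves(deltas=[{"xyz": [0.0175,-0.0225,-0.025],"turn": -0.06},{"xyz": [0.0175,-0.0225,-0.025],"turn": -0.06},{"xyz": [0,0,0],"turn": 0}])

```text
clock: 1.4
tcp_pos: [0.5039, 0.3037, 0.3505]
orientation: [1.814, 2.563, -0.013]
contact_force: [-0.5, -1.3, -0.1]
grip_width: -0.0002
```

```bash
cat > w.py <<'E'
import sys
from h import *
o=readout.get_obs(); print(o["tcp_pos"],o["orientation"],o["contact_force"],o["grip_width"],o["clock"])
m=camera_model("wrist"); im=grab_frame("wrist")[:,:,::-1].copy(); n=sys.argv[1]
cv2.imwrite(f"pics/{n}.png",im); np.save(f"pics/{n}.npy",m,allow_pickle=True)
ov=im.copy(); overlay(ov,m,np.load("cad.npy"),(0,0),1, float(sys.argv[2]) if len(sys.argv)>2 else 0)
cv2.imwrite(f"pics/{n}o.png",ov)
E
python3 w.py w1
```

```text
[0.50387924 0.30373079 0.35048936] [ 1.81403697  2.56296255 -0.01269469] [-0.51696695 -1.30091627 -0.09109947] -0.00015040367990409165 1.4
```

View pics/w1o.png

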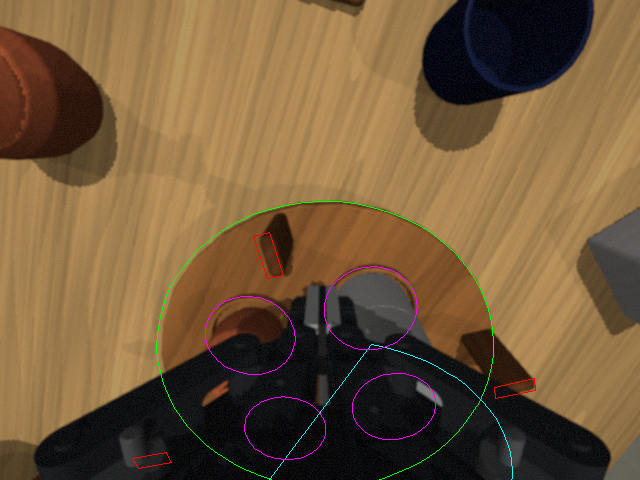

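apply_moves(deltas=[{"xyz": [0,0,-0.02],"turn": 0},{"xyz": [0,0,-0.02],"turn": 0},{"xyz": [0,0,-0.02],"turn": 0},{"xyz": [0,0,-0.016],"turn": 0},{"xyz": [0,0,0],"turn": 0}])

```text
clock: 1.87
tcp_pos: [0.5002, 0.311, 0.276]
orientation: [-1.797, -2.575, 0.007]
contact_force: [-0.5, -0.1, -0.8]
grip_width: 0.0002
```

```bash
python3 - <<'E'
from h import *
cv2.imwrite("pics/s2.png",cv2.resize(grab_frame("scene")[200:380,230:470,::-1],None,fx=3.3,fy=3.3))
o=readout.get_obs(); print(o["tcp_pos"],o["orientation"],o["contact_force"],o["joints"].round(2))
E
```

```text
[0.50084144 0.31118901 0.27763727] [-1.79758813 -2.57477684  0.00430173] [ 0.42803372  0.38165654 -0.14350296] [-0.87  0.5   0.27  1.89 -0.18  0.78 -0.15]
```

View pics/s2.png

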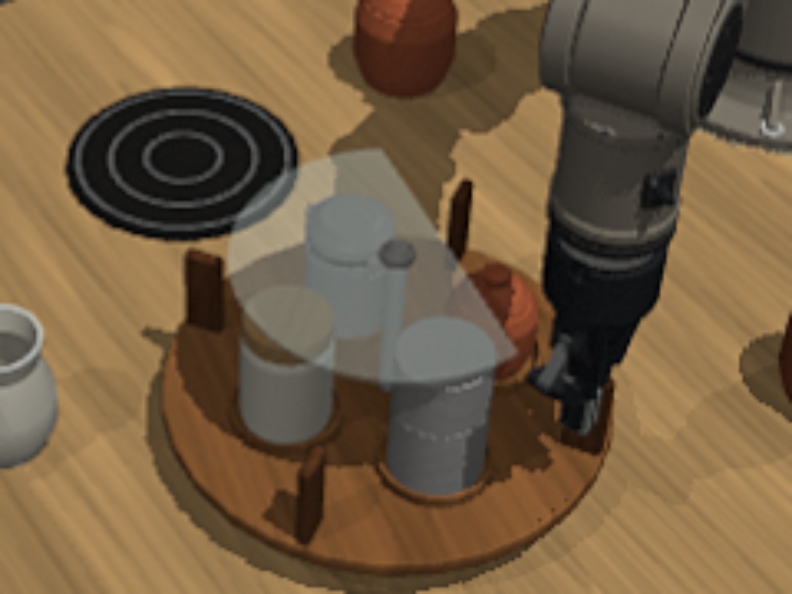

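```bash
python3 - <<'E'
import numpy as np
a=np.radians(np.r_[110:171:4, ]); P=.149*np.c_[np.cos(a),np.sin(a)]
for d,t in zip(np.diff(P,axis=0),a[1:]): print(d.round(4), np.degrees(t))
E
```

```text
[-0.0096 -0.0039] 114.00000000000001
[-0.0093 -0.0046] 118.00000000000001
[-0.009  -0.0052] 122.0
[-0.0086 -0.0058] 126.0
[-0.0082 -0.0064] 130.0
[-0.0077 -0.007 ] 134.0
[-0.0072 -0.0075] 138.0
[-0.0067 -0.008 ] 142.0
[-0.0061 -0.0084] 146.0
[-0.0055 -0.0088] 150.0
[-0.0049 -0.0092] 154.0
[-0.0042 -0.0095] 158.0
[-0.0036 -0.0098] 162.0
[-0.0029 -0.01  ] 166.0
[-0.0022 -0.0102] 170.0
```

apply_moves(deltas=[{"xyz": [-0.0096,-0.0039,0],"turn": 0.07},{"xyz": [-0.0093,-0.0046,0],"turn": 0.07},{"xyz": [-0.009,-0.0052,0],"turn": 0.07},{"xyz": [-0.0086,-0.0058,0],"turn": 0.07},{"xyz": [-0.0082,-0.0064,0],"turn": 0.07},{"xyz": [-0.0077,-0.007,0],"turn": 0.07},{"xyz": [-0.0072,-0.0075,0],"turn": 0.07},{"xyz": [-0.0067,-0.008,0],"turn": 0.07},{"xyz": [-0.0061,-0.0084,0],"turn": 0.07},{"xyz": [-0.0055,-0.0088,0],"turn": 0.07},{"xyz": [-0.0049,-0.0092,0],"turn": 0.07},{"xyz": [-0.0042,-0.0095,0],"turn": 0.07}])

```text
clock: 2.92
tcp_pos: [0.415, 0.2276, 0.2807]
orientation: [0.586, 3.084, 0.006]
contact_force: [-1.4, 1.7, 1.4]
grip_width: -0.0002
```

```bash
python3 - <<'E'
from h import *
cv2.imwrite("pics/s3.png",cv2.resize(grab_frame("scene")[200:380,230:470,::-1],None,fx=3.3,fy=3.3))
E
```

```text
(no output)
```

View pics/s3.png

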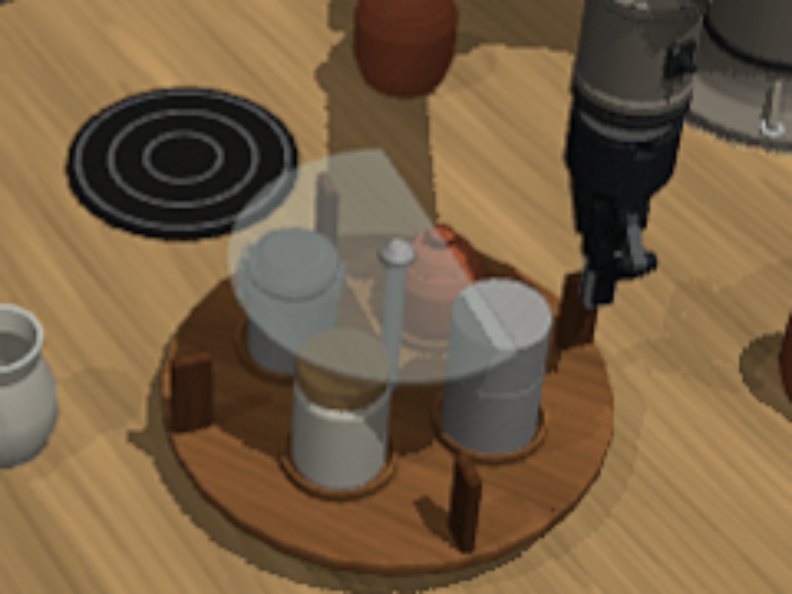

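apply_moves(deltas=[{"xyz": [-0.0036,-0.0098,0],"turn": 0.06},{"xyz": [-0.0029,-0.01,0],"turn": 0.06},{"xyz": [-0.0022,-0.0102,0],"turn": 0.05},{"xyz": [-0.0015,-0.0103,0],"turn": 0},{"xyz": [0,0,0],"turn": 0},{"xyz": [0,0,0],"turn": 0},{"xyz": [0,0,0],"turn": 0},{"xyz": [0,0,0],"turn": 0},{"xyz": [0,0,0],"turn": 0},{"xyz": [0,0,0],"turn": 0}])

```text
clock: 3.8
tcp_pos: [0.4047, 0.1863, 0.2786]
orientation: [-0.33, -3.124, 0.0]
contact_force: [0.5, 0.2, -0.6]
grip_width: -0.0001
```

```bash
python3 - <<'E'
from h import *
cv2.imwrite("pics/s4.png",cv2.resize(grab_frame("scene")[200:380,230:470,::-1],None,fx=3.3,fy=3.3))
o=readout.get_obs(); print(o["tcp_pos"],o["orientation"],o["contact_force"],o["joints"].round(2))
E
```

```text
[0.4046599  0.18615919 0.27861725] [-3.30227370e-01 -3.12398637e+00  1.30537387e-04] [ 0.32065466 -0.15637222 -0.07836292] [-0.61  0.29  0.04  2.2  -0.02  0.65  0.81]
```

View pics/s4.png

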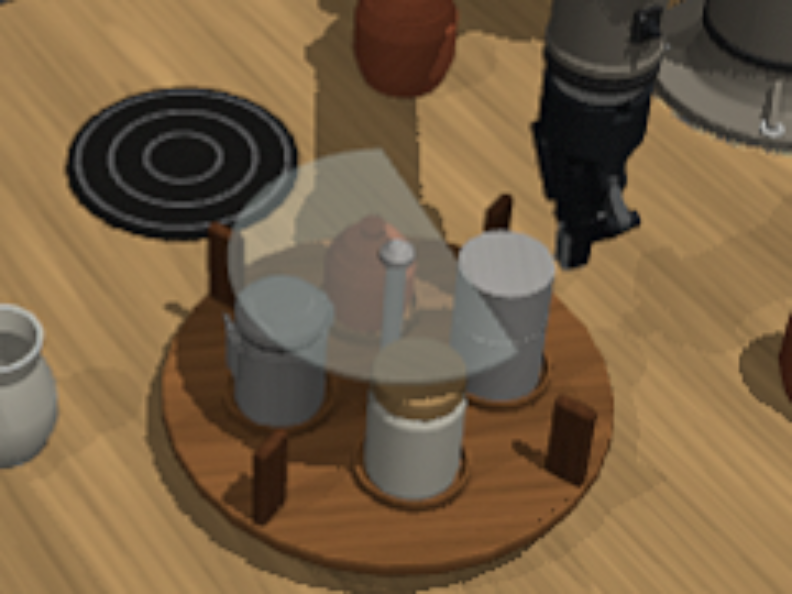

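apply_moves(deltas=[{"xyz": [-0.005,0,0.03],"turn": 0},{"xyz": [0,0,0.035],"turn": 0},{"xyz": [0,0,0.035],"turn": 0},{"xyz": [0,0,0.03],"turn": 0},{"xyz": [0,0,0],"turn": 0},{"xyz": [0,0,0],"turn": 0}], claw=-1)

```text
clock: 4.35
tcp_pos: [0.4, 0.1862, 0.4102]
orientation: [0.33, 3.121, 0.004]
contact_force: [0.6, 0.4, -0.1]
grip_width: 0.0723
```

```bash
python3 w.py w2; python3 - <<'E'
from h import *
p=np.load("cad.npy")
for n,off in (("scene",(260,235)),("top",(190,160))):
    m=camera_model(n); im=grab_frame(n)[off[1]:off[1]+150,off[0]:off[0]+180,::-1]; im=cv2.resize(im,None,fx=4,fy=4)
    cv2.imwrite(f"pics/{n}5r.png",im)
    overlay(im,m,p,off,4)
    draw(im,m,cad(p,circ((-.08,0),.034,.155)),(0,255,255),off=off,sc=4); cv2.imwrite(f"pics/{n}5.png",im)
E
```

```text
[0.40001859 0.18617153 0.41022354] [0.33027534 3.12116784 0.00408491] [ 0.64434958  0.39194186 -0.14874133] 0.07231540561230673 4.35
```

View pics/scene5.png

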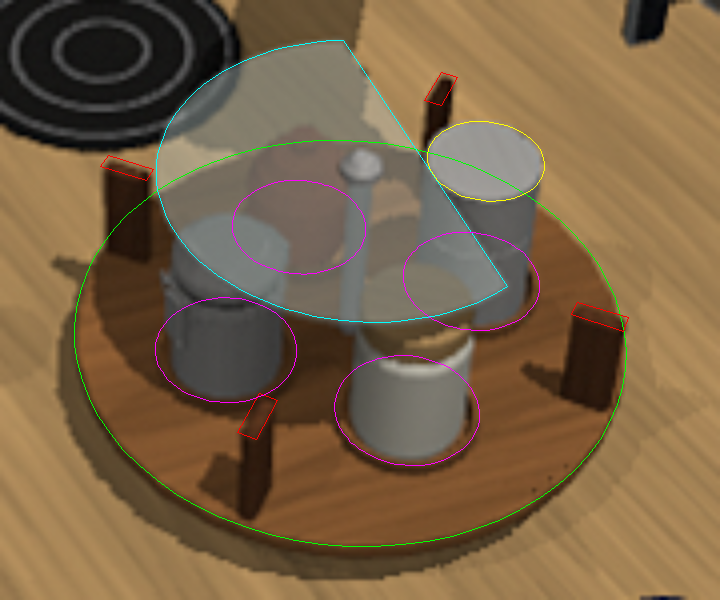

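View pics/w2o.png

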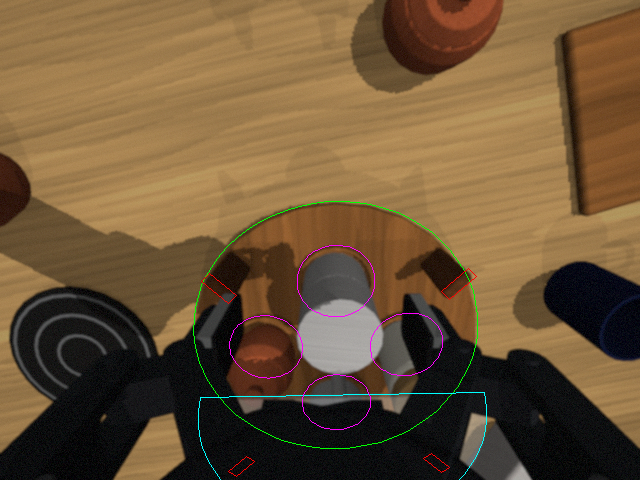

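View pics/top5.png

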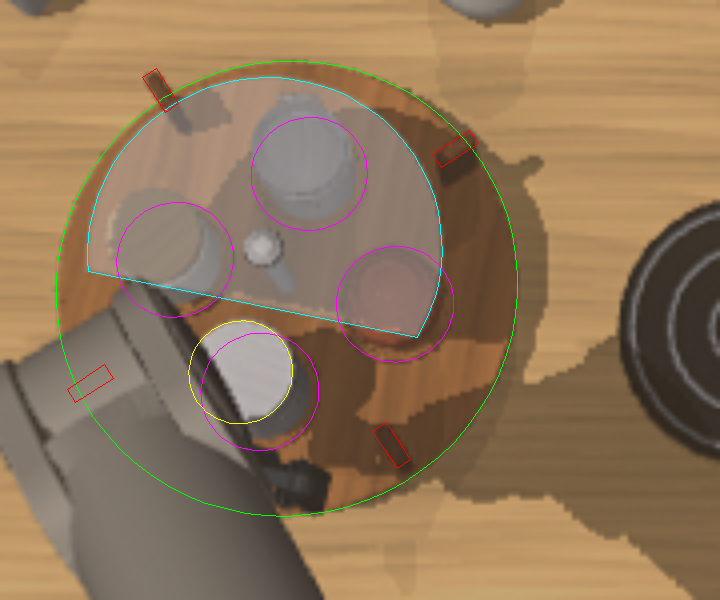

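```bash
python3 - <<'E'
from h import *
m=np.load("pics/w2.npy",allow_pickle=True).item(); im=cv2.imread("pics/w2.png")
mk=(im.min(2)>145).astype(np.uint8)[280:390,280:400]; cs,_=cv2.findContours(mk,0,cv2.CHAIN_APPROX_NONE); c=max(cs,key=cv2.contourArea); e=cv2.fitEllipse(c); print(e)
print(unproj(m,np.array(e[0])+[280,280],.155))
im=cv2.imread("pics/scene5r.png"); S=camera_model("scene")
mk=(im.min(2)>135).astype(np.uint8)[110:210,420:560]; cs,_=cv2.findContours(mk,0,cv2.CHAIN_APPROX_NONE); c=cv2.convexHull(max(cs,key=cv2.contourArea)); e=cv2.fitEllipse(c); print(e)
print(unproj(S,(np.array(e[0])+[420,110])/4+[260,235],.155)); print(cad(np.load("cad.npy"),[-.08,0,.155]))
E
```

```text
((60.12584686279297, 56.39797592163086), (70.02902221679688, 83.44427490234375), 82.77631378173828)
[0.47504983 0.18517597 0.155     ]
((63.85863494873047, 50.413902282714844), (75.28883361816406, 112.47530364990234), 97.41096496582031)
[0.4743777  0.18580771 0.155     ]
[[0.47334342 0.18609381 0.155     ]]
```

apply_moves(deltas=[{"xyz": [0.025,0,0],"turn": 0.01},{"xyz": [0.025,0,0],"turn": 0.01},{"xyz": [0.024,-0.001,0],"turn": 0},{"xyz": [0,0,-0.02],"turn": 0},{"xyz": [0,0,-0.025],"turn": 0},{"xyz": [0,0,-0.015],"turn": 0},{"xyz": [0,0,0],"turn": 0},{"xyz": [0,0,0],"turn": 0}])

```text
clock: 5.17
tcp_pos: [0.4732, 0.1846, 0.3471]
orientation: [-0.299, -3.124, 0.004]
contact_force: [0.2, 0.1, 0.6]
grip_width: 0.0849
```

```bash
python3 w.py w3
```

```text
[0.47316411 0.18462653 0.34708037] [-0.298966   -3.12380332  0.00392403] [0.18629523 0.05634036 0.57879411] 0.0849195077909363 5.1667
```

View pics/w3o.png

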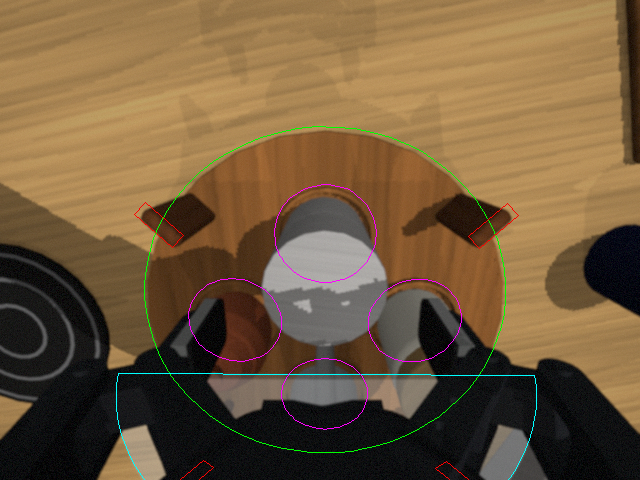

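apply_moves(deltas=[{"xyz": [0.001,0.001,-0.015],"turn": 0},{"xyz": [0,0,-0.02],"turn": 0},{"xyz": [0,0,-0.015],"turn": 0},{"xyz": [0,0,-0.009],"turn": 0},{"xyz": [0,0,0],"turn": 0}])

```text
clock: 5.63
tcp_pos: [0.4744, 0.1858, 0.2889]
orientation: [-0.299, -3.126, 0.002]
contact_force: [-1.3, -0.1, 0.1]
grip_width: 0.0853
```

apply_moves(deltas=[{"xyz": [0,0,0],"turn": 0},{"xyz": [0,0,0],"turn": 0},{"xyz": [0,0,0],"turn": 0},{"xyz": [0,0,0],"turn": 0},{"xyz": [0,0,0],"turn": 0},{"xyz": [0,0,0],"turn": 0}], claw=0.6, squeeze=25)

```text
clock: 6.13
tcp_pos: [0.4752, 0.1861, 0.2911]
orientation: [0.299, 3.125, 0.002]
contact_force: [-1.2, -0.5, 6.4]
grip_width: 0.0682
```

apply_moves(deltas=[{"xyz": [0,0,0.004],"turn": 0},{"xyz": [0,0,0.008],"turn": 0},{"xyz": [0,0,0.01],"turn": 0},{"xyz": [0,0,0.01],"turn": 0},{"xyz": [0,0,0.01],"turn": 0},{"xyz": [0,0,0.01],"turn": 0},{"xyz": [0,0,0.013],"turn": 0},{"xyz": [0,0,0.015],"turn": 0},{"xyz": [0,0,0.01],"turn": 0},{"xyz": [0,0,0],"turn": 0}])

```text
clock: 6.97
tcp_pos: [0.4754, 0.1861, 0.3824]
orientation: [0.299, 3.124, 0.004]
contact_force: [0.2, 0.3, -0.1]
grip_width: 0.068
```

```bash
python3 - <<'E'
from h import *
cv2.imwrite("pics/s6.png",cv2.resize(grab_frame("scene")[180:380,230:470,::-1],None,fx=3,fy=3))
cv2.imwrite("pics/w6.png",grab_frame("wrist")[:,:,::-1])
E
```

```text
(no output)
```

View pics/s6.png

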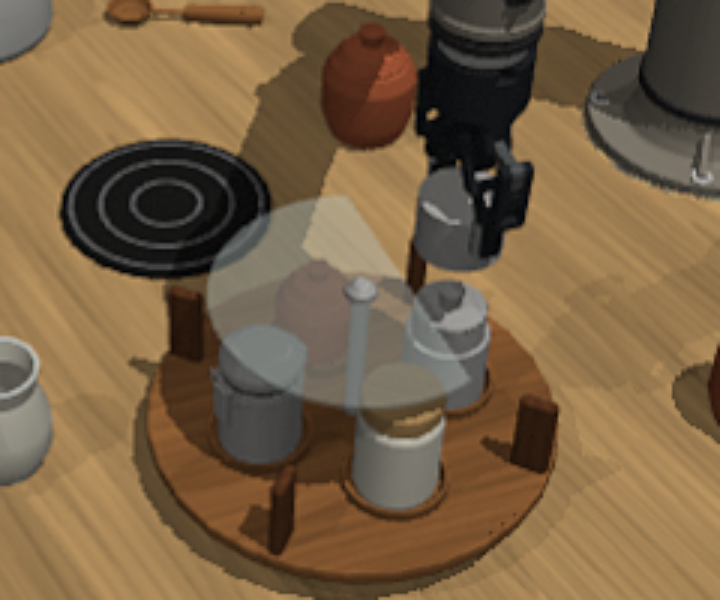

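View pics/w6.png

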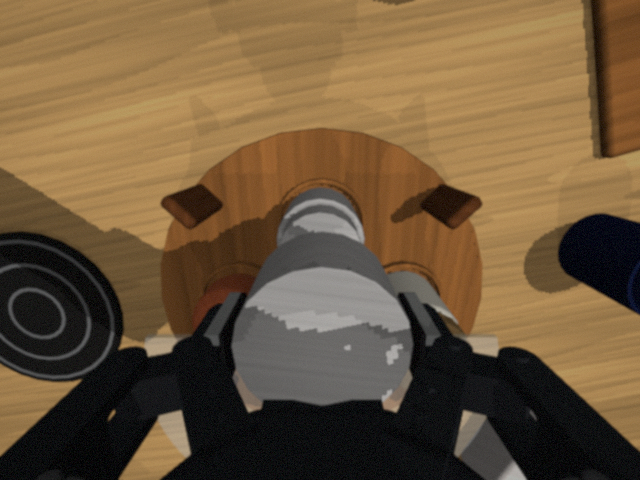

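apply_moves(deltas=[{"xyz": [0,-0.01,0.012],"turn": 0},{"xyz": [0,-0.025,0.01],"turn": 0},{"xyz": [0.01,-0.032,0],"turn": 0},{"xyz": [0.01,-0.034,0],"turn": 0},{"xyz": [0.01,-0.034,0],"turn": 0},{"xyz": [0.01,-0.034,0],"turn": 0},{"xyz": [0.01,-0.034,0],"turn": 0},{"xyz": [0.01,-0.034,0],"turn": 0},{"xyz": [0.01,-0.034,-0.01],"turn": 0},{"xyz": [0.01,-0.034,-0.02],"turn": 0},{"xyz": [0.01,-0.03,-0.02],"turn": 0},{"xyz": [0.007,-0.016,-0.02],"turn": 0}])

```text
clock: 8.07
tcp_pos: [0.5713, -0.1696, 0.3301]
orientation: [-0.306, -3.126, 0.004]
contact_force: [0.3, -0.1, -1.0]
grip_width: 0.0677
```

apply_moves(deltas=[{"xyz": [0,0,-0.02],"turn": 0},{"xyz": [0,0,-0.01],"turn": 0},{"xyz": [0,0,0],"turn": 0}])

```text
clock: 8.32
tcp_pos: [0.5704, -0.1645, 0.2983]
orientation: [-0.298, -3.121, -0.001]
contact_force: [-0.9, 0.8, -1.4]
grip_width: 0.0675
```

```bash
cat > tv.py <<'E'
import sys
from h import *
o=readout.get_obs(); print(o["tcp_pos"],o["orientation"],o["contact_force"],o["grip_width"],o["clock"],o["joints"].round(2)); n=sys.argv[1]
tc=(.530,-.165)
for c in sys.argv[2:]:
    m=camera_model(c); im=grab_frame(c)[:,:,::-1].copy(); cv2.imwrite(f"pics/{n}{c}r.png",im)
    draw(im,m,circ(tc,.1,.008)); draw(im,m,circ((.572,-.165),.034,.055),(0,0,255)); draw(im,m,circ((.488,-.165),.029,.02),(255,0,255))
    cv2.imwrite(f"pics/{n}{c}.png",im)
E
python3 tv.py a scene wrist top
```

```text
[ 0.57037488 -0.16446672  0.29829515] [-2.98458600e-01 -3.12073771e+00 -1.01754449e-03] [-0.85957563  0.84190692 -1.40458137] 0.06749823849210905 8.3167 [-0.02  0.48  0.26  1.86 -0.16  0.83  1.7 ]
```

View pics/ascene.png

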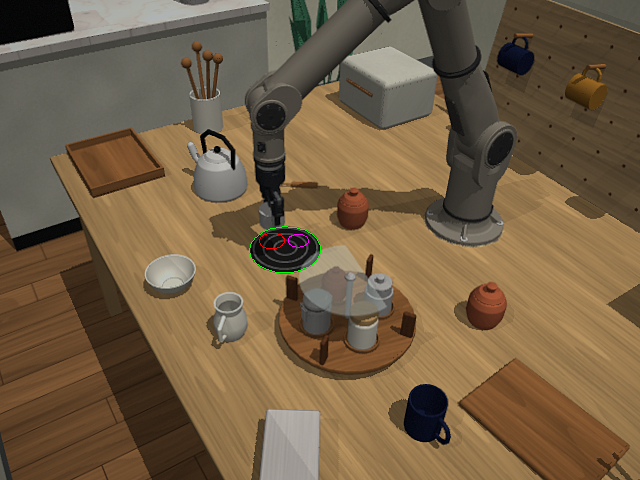

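View pics/awrist.png

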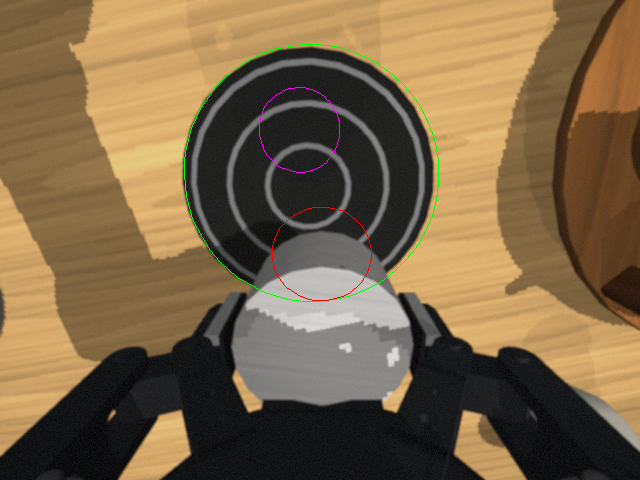

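View pics/atop.png

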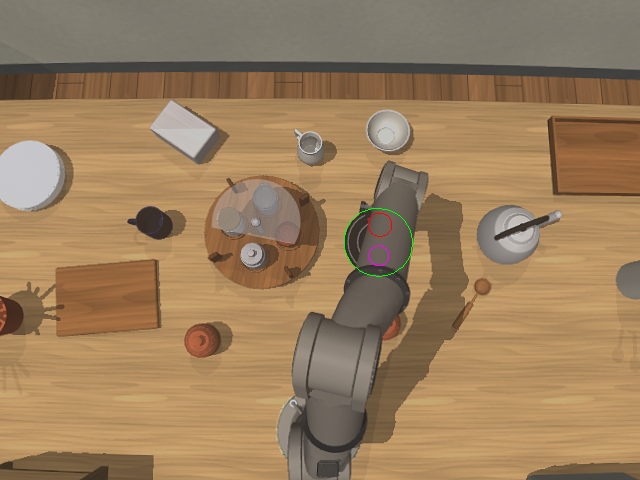

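```bash
python3 - <<'E'
from h import *
m=camera_model("wrist"); 
for uv in ((308,186.5),): print(unproj(m,uv,.008))
print(proj(m,[.53,-.165,.008]))
o=readout.get_obs(); print(o["tcp_pos"],o["contact_force"])
E
```

```text
[ 0.53228043 -0.16797538  0.008     ]
[[311.10247813 182.94904056]]
[ 0.57198891 -0.16424411  0.30237237] [ 0.47599536 -0.13628929 -1.03450056]
```

apply_moves(deltas=[{"xyz": [0.002,-0.003,-0.02],"turn": 0},{"xyz": [0,0,-0.025],"turn": 0},{"xyz": [0,0,-0.025],"turn": 0},{"xyz": [0,0,-0.018],"turn": 0},{"xyz": [0,0,-0.008],"turn": 0},{"xyz": [0,0,-0.004],"turn": 0},{"xyz": [0,0,0],"turn": 0},{"xyz": [0,0,0],"turn": 0}])

```text
clock: 9.13
tcp_pos: [0.5744, -0.1682, 0.2031]
orientation: [0.299, 3.125, -0.0]
contact_force: [0.2, 0.4, -1.2]
grip_width: 0.0678
```

apply_moves(deltas=[{"xyz": [0,0,-0.003],"turn": 0},{"xyz": [0,0,-0.003],"turn": 0},{"xyz": [0,0,0],"turn": 0}])

```text
clock: 9.38
tcp_pos: [0.5737, -0.1681, 0.1958]
orientation: [0.299, 3.127, 0.0]
contact_force: [0.5, 0.2, -0.8]
grip_width: 0.0677
```

apply_moves(deltas=[{"xyz": [0,0,-0.002],"turn": 0},{"xyz": [0,0,-0.002],"turn": 0},{"xyz": [0,0,0],"turn": 0}])

```text
clock: 9.63
tcp_pos: [0.5735, -0.1681, 0.1913]
orientation: [-0.299, -3.127, -0.0]
contact_force: [0.8, -0.1, -0.5]
grip_width: 0.0676
```

```bash
python3 tv.py b scene; python3 -c "
import cv2;a=cv2.imread('pics/bscener.png');cv2.imwrite('pics/bz.png',cv2.resize(a[170:290,220:350],None,fx=5,fy=5))"
```

```text
[ 0.57350991 -0.16811017  0.19134299] [-2.99308175e-01 -3.12674753e+00 -1.36401082e-04] [ 0.7541918  -0.07930836 -0.53307536] 0.06757157813363159 9.6333 [ 0.02  0.63  0.21  1.9  -0.21  0.63  1.75]
```

View pics/bz.png

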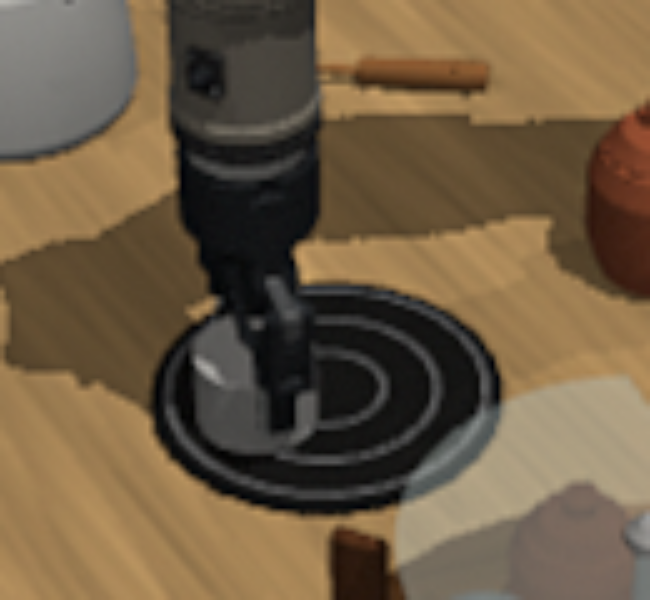

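apply_moves(deltas=[{"xyz": [0,0,-0.0015],"turn": 0},{"xyz": [0,0,0],"turn": 0}])

```text
clock: 9.85
tcp_pos: [0.5737, -0.1683, 0.1911]
orientation: [-0.3, -3.127, -0.001]
contact_force: [-2.9, 2.2, 8.8]
grip_width: 0.068
```

apply_moves(deltas=[{"xyz": [0,0,-0.0015],"turn": 0},{"xyz": [0,0,0],"turn": 0}])

```text
clock: 10.02
tcp_pos: [0.5737, -0.1684, 0.191]
orientation: [0.3, 3.127, 0.001]
contact_force: [-8.7, 3.1, 22.2]
grip_width: 0.0677
```

apply_moves(deltas=[{"xyz": [0,0,0.0022],"turn": 0},{"xyz": [0,0,0],"turn": 0}])

```text
clock: 10.18
tcp_pos: [0.5739, -0.1682, 0.1916]
orientation: [0.299, 3.126, -0.0]
contact_force: [0.4, 0.3, -1.7]
grip_width: 0.0681
```

apply_moves(deltas=[{"xyz": [0,0,0],"turn": 0},{"xyz": [0,0,0],"turn": 0},{"xyz": [0,0,0],"turn": 0},{"xyz": [0,0,0],"turn": 0},{"xyz": [0,0,0.01],"turn": 0},{"xyz": [0,0,0.02],"turn": 0},{"xyz": [0,0,0.03],"turn": 0},{"xyz": [0,0,0.03],"turn": 0},{"xyz": [0,0,0.03],"turn": 0}], claw=-1)

```text
clock: 10.93
tcp_pos: [0.5734, -0.1682, 0.3127]
orientation: [-0.3, -3.127, 0.0]
contact_force: [0.9, 0.7, -0.2]
grip_width: 0.0852
```

```bash
python3 tv.py c wrist scene;python3 -c "
import cv2;a=cv2.imread('pics/cscener.png');cv2.imwrite('pics/cz.png',cv2.resize(a[170:380,220:430],None,fx=2.8,fy=2.8))"
```

```text
[ 0.57341586 -0.16820998  0.31269045] [-2.99672243e-01 -3.12695638e+00  1.18109588e-04] [ 0.88599119  0.67097576 -0.16928669] 0.08524774410428043 10.9333 [-0.03  0.46  0.27  1.85 -0.16  0.86  1.7 ]
```

View pics/cz.png

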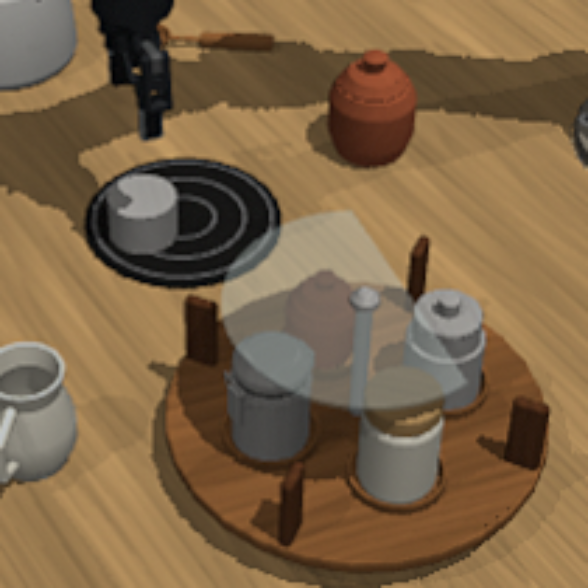

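View pics/cwrist.png

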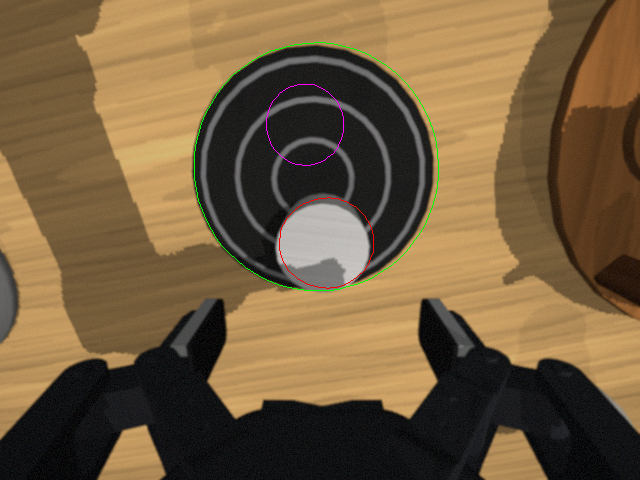

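apply_moves(deltas=[{"xyz": [0,0.01,0.03],"turn": 0},{"xyz": [-0.005,0.025,0.03],"turn": 0},{"xyz": [-0.01,0.033,0.02],"turn": 0},{"xyz": [-0.01,0.034,0],"turn": 0},{"xyz": [-0.01,0.034,0],"turn": 0},{"xyz": [-0.01,0.034,0],"turn": 0},{"xyz": [-0.01,0.034,0],"turn": 0},{"xyz": [-0.01,0.034,0],"turn": 0},{"xyz": [-0.01,0.034,0],"turn": 0},{"xyz": [-0.01,0.034,0],"turn": 0},{"xyz": [-0.01,0.03,0],"turn": 0},{"xyz": [-0.004,0.018,0],"turn": 0}], claw=0.06)

```text
clock: 12.03
tcp_pos: [0.4728, 0.1894, 0.3908]
orientation: [-0.292, -3.127, -0.001]
contact_force: [-0.6, 0.1, -0.1]
grip_width: 0.0405
```

apply_moves(deltas=[{"xyz": [0,0,-0.02],"turn": 0},{"xyz": [0,0,-0.01],"turn": 0},{"xyz": [0,0,0],"turn": 0}])

```text
clock: 12.28
tcp_pos: [0.4736, 0.1851, 0.3586]
orientation: [-0.299, -3.123, 0.005]
contact_force: [-1.0, -0.2, -0.7]
grip_width: 0.0402
```

```bash
python3 w.py w7
```

```text
[0.47363079 0.18513579 0.35855931] [-0.29892763 -3.12328856  0.00494875] [-0.96304899 -0.24154867 -0.66418893] 0.04021396652560347 12.2833
```

View pics/w7.png

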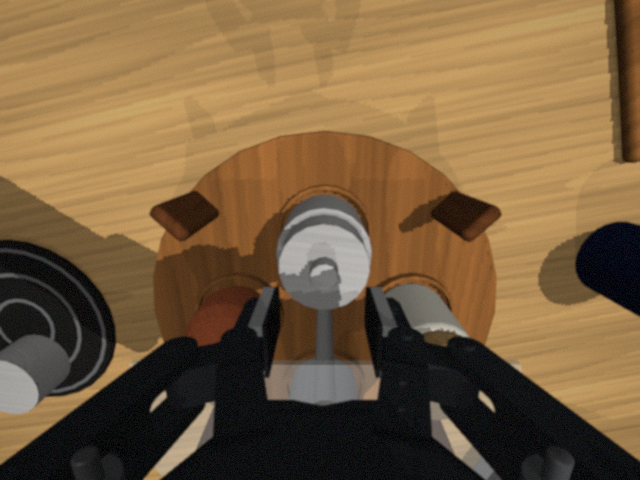

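```bash
python3 - <<'E'
from h import *
m=np.load("pics/w7.npy",allow_pickle=True).item(); im=cv2.imread("pics/w7.png")
cv2.imwrite("pics/w7z.png",cv2.resize(im[180:330,250:400],None,fx=4,fy=4))
for c,rr,z in (((.4745,.1858),.009,.149),((.4745,.1858),.029,.134)):
    draw(im,m,circ(c,rr,z))
cv2.imwrite("pics/w7zo.png",cv2.resize(im[180:330,250:400],None,fx=4,fy=4))
E
```

```text
(no output)
```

View pics/w7zo.png

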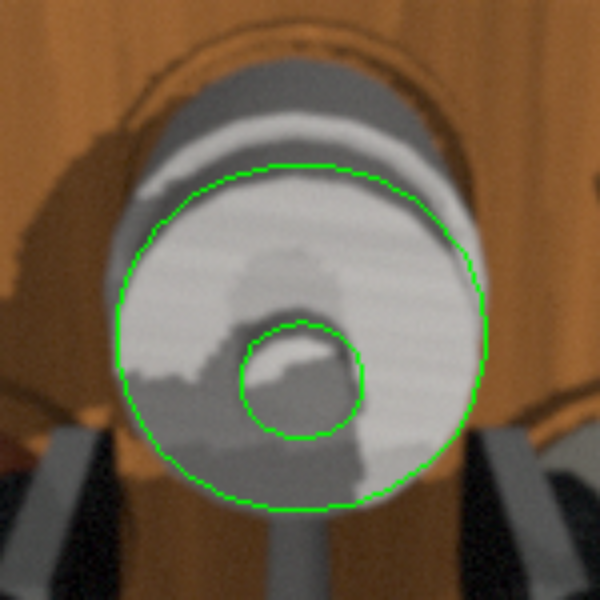

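apply_moves(deltas=[{"xyz": [0.001,0.001,-0.015],"turn": 0},{"xyz": [0,0,-0.015],"turn": 0},{"xyz": [0,0,-0.012],"turn": 0},{"xyz": [0,0,-0.007],"turn": 0},{"xyz": [0,0,0],"turn": 0},{"xyz": [0,0,0],"turn": 0}])

```text
clock: 12.83
tcp_pos: [0.476, 0.1863, 0.3123]
orientation: [0.301, 3.127, -0.0]
contact_force: [-0.7, -0.1, 0.1]
grip_width: 0.0403
```

```bash
python3 w.py w8; python3 - <<'E'
from h import *
cv2.imwrite("pics/s8.png",cv2.resize(grab_frame("scene")[200:350,300:450,::-1],None,fx=4,fy=4))
E
```

```text
[0.47604241 0.18632933 0.31228891] [ 3.01176448e-01  3.12705032e+00 -2.52600314e-04] [-0.67005019 -0.14214391  0.07511648] 0.04032581819584617 12.8333
```

View pics/w8.png

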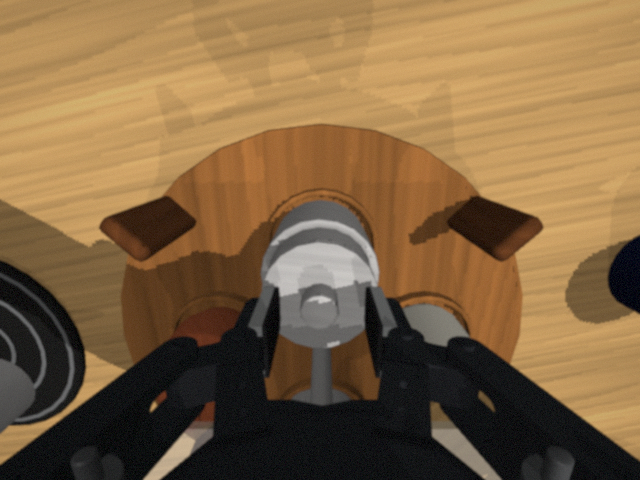

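View pics/s8.png

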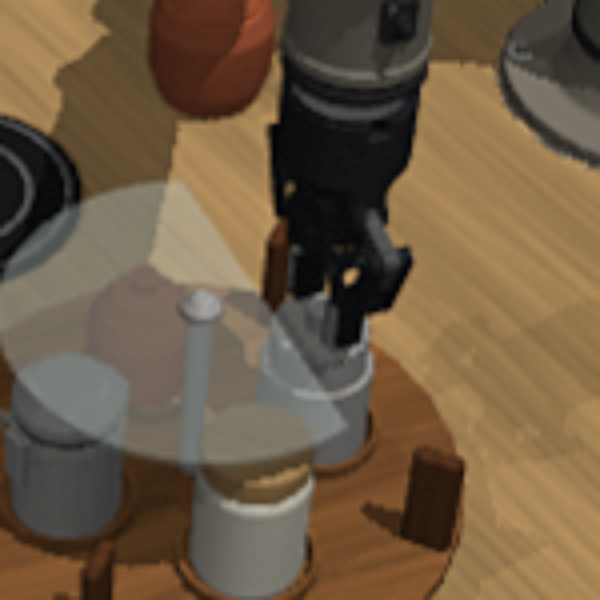

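apply_moves(deltas=[{"xyz": [0,0,0],"turn": 0},{"xyz": [0,0,0],"turn": 0},{"xyz": [0,0,0],"turn": 0},{"xyz": [0,0,0],"turn": 0},{"xyz": [0,0,0],"turn": 0},{"xyz": [0,0,0],"turn": 0}], claw=1, squeeze=25)

```text
clock: 13.43
tcp_pos: [0.476, 0.1869, 0.3127]
orientation: [0.299, 3.126, 0.001]
contact_force: [-0.9, -1.1, 5.7]
grip_width: 0.0163
```

apply_moves(deltas=[{"xyz": [0,0,0.003],"turn": 0},{"xyz": [0,0,0.004],"turn": 0},{"xyz": [0,0,0.006],"turn": 0},{"xyz": [0,0,0],"turn": 0}])

```text
clock: 13.77
tcp_pos: [0.476, 0.187, 0.326]
orientation: [0.299, 3.126, 0.001]
contact_force: [0.1, 0.6, -0.5]
grip_width: 0.0163
```

```bash
python3 w.py w9; python3 - <<'E'
from h import *
cv2.imwrite("pics/s9.png",cv2.resize(grab_frame("scene")[200:350,300:450,::-1],None,fx=4,fy=4))
E
```

```text
[0.47599635 0.18701363 0.32602119] [2.99139463e-01 3.12598851e+00 1.44044066e-03] [ 0.13109972  0.61301296 -0.47065499] 0.016271999285593478 13.7667
```

View pics/s9.png

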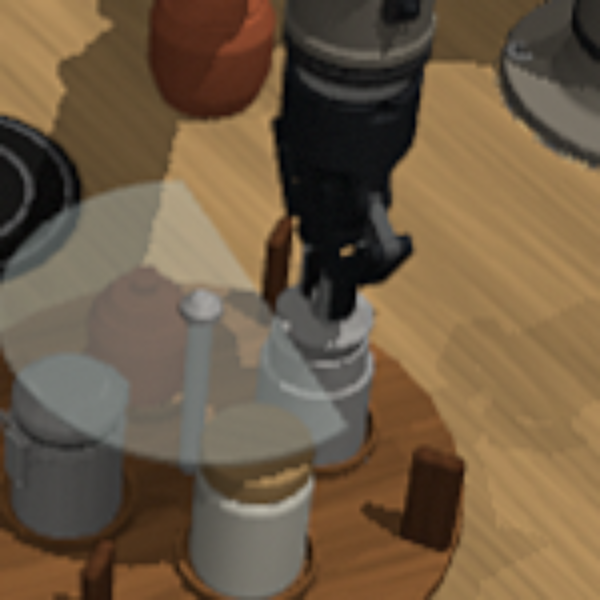

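View pics/w9.png

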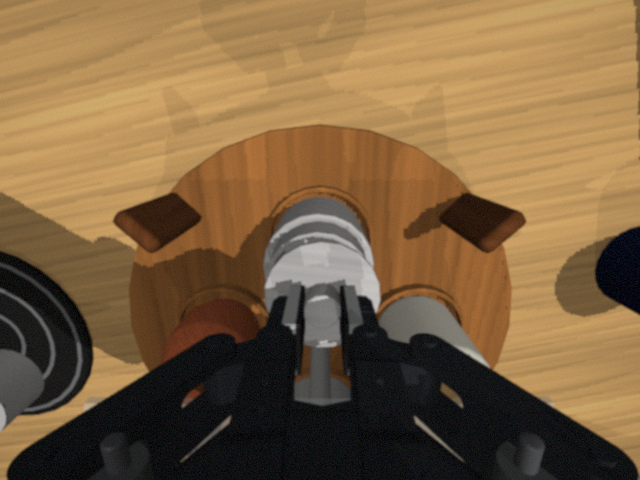

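apply_moves(deltas=[{"xyz": [0,0,0.012],"turn": 0},{"xyz": [0,0,0.02],"turn": 0},{"xyz": [0,0,0.024],"turn": 0},{"xyz": [0,-0.006,0.018],"turn": 0},{"xyz": [0,-0.016,0],"turn": 0},{"xyz": [0.001,-0.026,0],"turn": 0},{"xyz": [0.002,-0.032,0],"turn": 0},{"xyz": [0.002,-0.034,0],"turn": 0},{"xyz": [0.002,-0.034,0],"turn": 0},{"xyz": [0.002,-0.034,0],"turn": 0},{"xyz": [0.002,-0.034,0],"turn": 0},{"xyz": [0.002,-0.034,0],"turn": 0}])

```text
clock: 14.87
tcp_pos: [0.4883, -0.0648, 0.3988]
orientation: [-0.299, -3.127, -0.0]
contact_force: [1.0, 0.9, -0.7]
grip_width: 0.0166
```

apply_moves(deltas=[{"xyz": [0.001,-0.034,0],"turn": 0},{"xyz": [0,-0.032,-0.01],"turn": 0},{"xyz": [0,-0.025,-0.025],"turn": 0},{"xyz": [0,-0.014,-0.03],"turn": 0},{"xyz": [0,0,-0.03],"turn": 0},{"xyz": [0,0,-0.02],"turn": 0},{"xyz": [0,0,0],"turn": 0},{"xyz": [0,0,0],"turn": 0}])

```text
clock: 15.53
tcp_pos: [0.4894, -0.1681, 0.2833]
orientation: [-0.299, -3.125, -0.0]
contact_force: [0.1, -0.6, -0.3]
grip_width: 0.0164
```

```bash
python3 tv.py d wrist scene;python3 -c "
import cv2;a=cv2.imread('pics/dscener.png');cv2.imwrite('pics/dz.png',cv2.resize(a[170:290,220:370],None,fx=5,fy=5))"
```

```text
[ 0.4893547  -0.16806831  0.28328457] [-2.99182951e-01 -3.12464630e+00 -2.99823854e-05] [ 0.09065594 -0.60559849 -0.30306463] 0.016381628355870845 15.5333 [-0.05  0.39  0.32  2.05 -0.18  0.72  1.77]
```

View pics/dwrist.png

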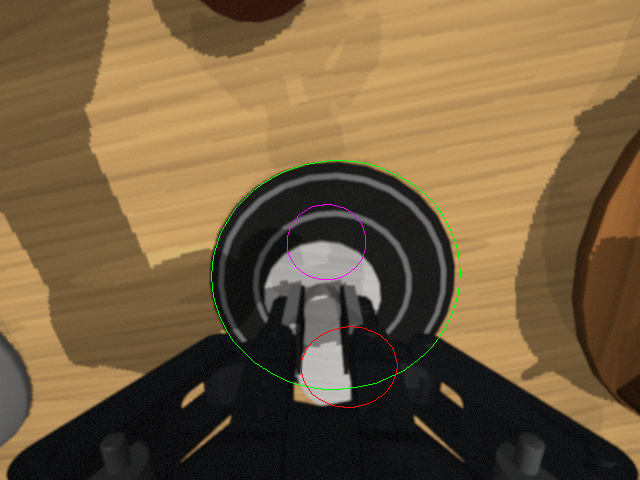

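View pics/dz.png

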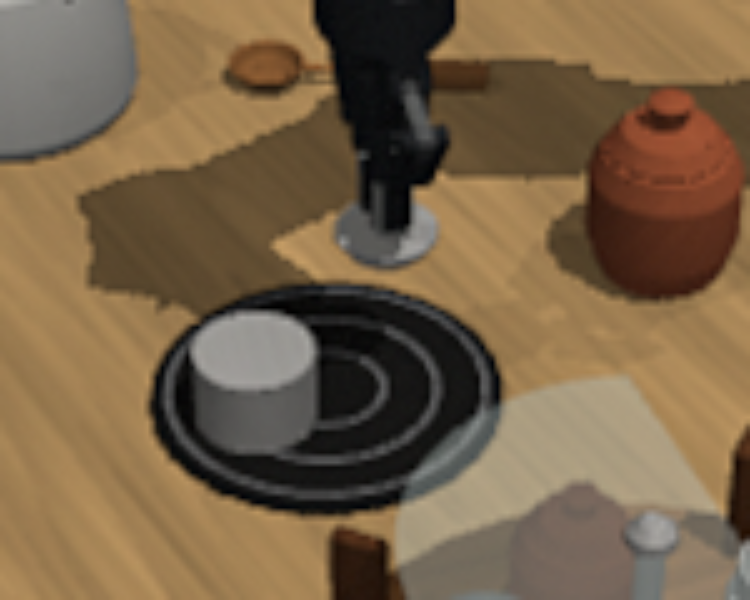

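apply_moves(deltas=[{"xyz": [0,0,-0.02],"turn": 0},{"xyz": [0,0,-0.025],"turn": 0},{"xyz": [0,0,-0.018],"turn": 0},{"xyz": [0,0,-0.01],"turn": 0},{"xyz": [0,0,-0.005],"turn": 0},{"xyz": [0,0,0],"turn": 0},{"xyz": [0,0,0],"turn": 0}])

```text
clock: 16.22
tcp_pos: [0.4903, -0.1683, 0.207]
orientation: [0.299, 3.126, -0.0]
contact_force: [0.3, -0.2, -0.1]
grip_width: 0.0167
```

apply_moves(deltas=[{"xyz": [0,0,-0.0015],"turn": 0},{"xyz": [0,0,-0.0015],"turn": 0},{"xyz": [0,0,0],"turn": 0}])

```text
clock: 16.47
tcp_pos: [0.4899, -0.1682, 0.2034]
orientation: [0.299, 3.126, 0.0]
contact_force: [0.2, -0.1, -0.7]
grip_width: 0.0163
```

apply_moves(deltas=[{"xyz": [0,0,-0.0015],"turn": 0},{"xyz": [0,0,-0.001],"turn": 0},{"xyz": [0,0,0],"turn": 0}])

```text
clock: 16.72
tcp_pos: [0.4896, -0.1681, 0.2003]
orientation: [-0.299, -3.127, -0.0]
contact_force: [-0.6, -0.8, -1.3]
grip_width: 0.0159
```

apply_moves(deltas=[{"xyz": [0,0,-0.001],"turn": 0},{"xyz": [0,0,0],"turn": 0}])

```text
clock: 16.88
tcp_pos: [0.4896, -0.1681, 0.1992]
orientation: [-0.299, -3.127, -0.0]
contact_force: [0.3, -0.2, -1.3]
grip_width: 0.0163
```

apply_moves(deltas=[{"xyz": [0,0,-0.001],"turn": 0},{"xyz": [0,0,0],"turn": 0}])

```text
clock: 17.05
tcp_pos: [0.4897, -0.1682, 0.1987]
orientation: [-0.3, -3.127, -0.0]
contact_force: [-0.8, 1.2, 4.6]
grip_width: 0.0166
```

apply_moves(deltas=[{"xyz": [0,0,-0.001],"turn": 0},{"xyz": [0,0,0],"turn": 0}])

```text
clock: 17.22
tcp_pos: [0.4897, -0.1683, 0.1986]
orientation: [0.3, 3.127, 0.001]
contact_force: [-4.7, 2.0, 16.5]
grip_width: 0.0164
```

apply_moves(deltas=[{"xyz": [0,0,0.0013],"turn": 0},{"xyz": [0,0,0],"turn": 0}])

```text
clock: 17.38
tcp_pos: [0.4898, -0.1682, 0.199]
orientation: [0.299, 3.127, -0.0]
contact_force: [0.1, 0.2, 0.1]
grip_width: 0.0162
```

apply_moves(deltas=[{"xyz": [0,0,0],"turn": 0},{"xyz": [0,0,0],"turn": 0},{"xyz": [0,0,0],"turn": 0},{"xyz": [0,0,0],"turn": 0},{"xyz": [0,0,0.01],"turn": 0},{"xyz": [0,0,0.02],"turn": 0},{"xyz": [0,0,0.03],"turn": 0},{"xyz": [0,0,0.035],"turn": 0},{"xyz": [0,0,0.035],"turn": 0},{"xyz": [0,0,0.03],"turn": 0},{"xyz": [-0.03,0,0.02],"turn": 0},{"xyz": [0,0,0],"turn": 0}], claw=0)

```text
clock: 18.38
tcp_pos: [0.4571, -0.1697, 0.3831]
orientation: [0.303, 3.122, 0.001]
contact_force: [-0.6, 0.1, -1.0]
grip_width: 0.0429
```

```bash
python3 tv.py e wrist scene top;python3 -c "
import cv2;a=cv2.imread('pics/escener.png');cv2.imwrite('pics/ez.png',cv2.resize(a[170:380,220:430],None,fx=2.8,fy=2.8))"
```

```text
[ 0.45712408 -0.16965798  0.38307911] [3.03040333e-01 3.12219948e+00 5.55544823e-04] [-0.61286274  0.11821656 -0.9714406 ] 0.042929555992961846 18.3833 [-0.1   0.19  0.38  2.04 -0.09  0.92  1.7 ]
```

View pics/ez.png

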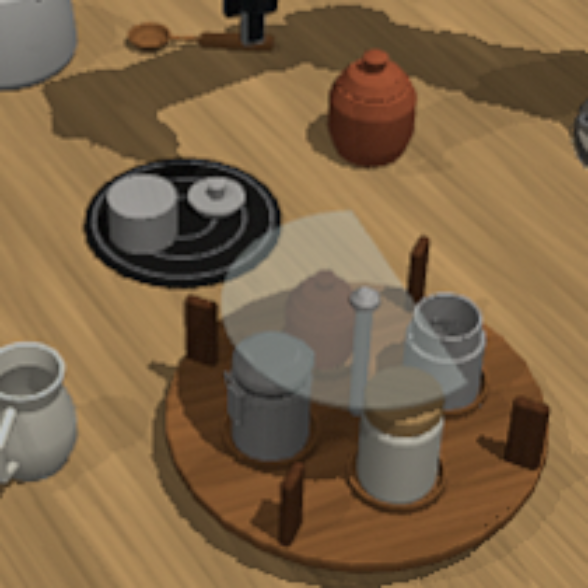

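View pics/ewristr.png

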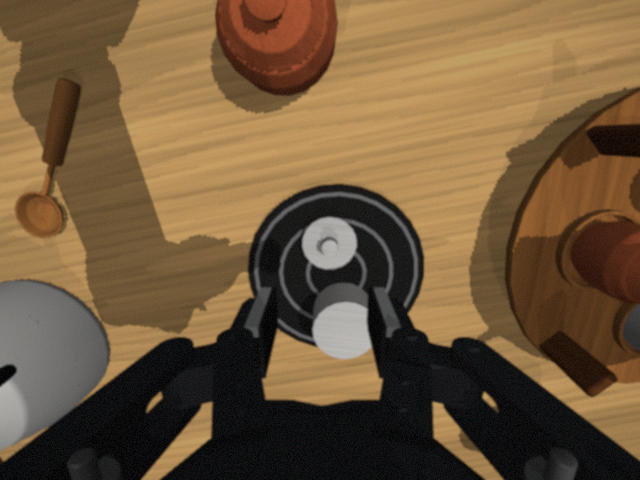

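View pics/etopr.png

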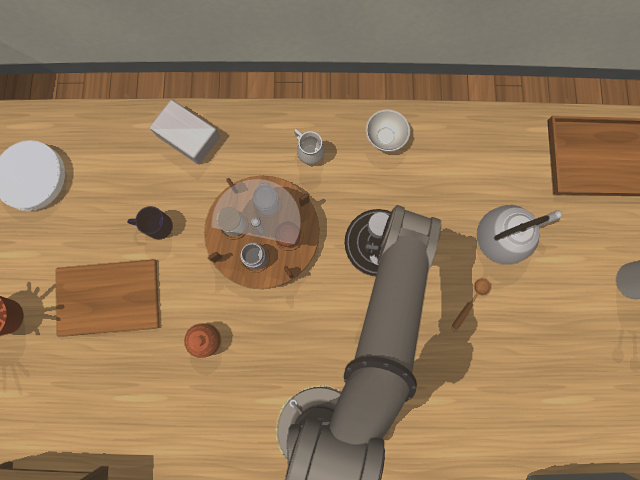

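apply_moves(deltas=[{"xyz": [0,0,0],"turn": 0},{"xyz": [0,0,0],"turn": 0},{"xyz": [0,0,0],"turn": 0},{"xyz": [0,0,0],"turn": 0}])

```text
clock: 18.87
tcp_pos: [0.4599, -0.168, 0.378]
orientation: [-0.299, -3.126, 0.0]
contact_force: [0.4, 0.0, -0.5]
grip_width: 0.0426
```

```bash
python3 -c "
from bench import r
print(r.hand_in())"
```

```text
the job is handed in; nothing more can be done
None
```

The tea tin is open in the stand's open side, and both lids are on the trivet. I handed the job in at about 18.9 s of the 72 s allowed; the hand-in gives no verdict.

- **Turntable:** I pushed one paddle anticlockwise by one click. The tin came to rest in the open side, within about 2 mm of the expected spot in both the wrist and scene pictures.
- **Lids:** I lifted off the outer cap first, then the inner lid by its knob. I lowered each onto the trivet until it touched and backed off before letting go. The cap is at about (0.573, -0.168) with its open rim down, and the lid at about (0.490, -0.168) with its knob up. By those positions and the lid sizes, the gap between them is about 20 mm.
- **Last checks:** In the last pictures the tin is open and upright in its well. The jar, canister and sugar pot are standing in theirs, and nothing else looks moved. The gripper is about 190 mm clear above the trivet.
- **Forces:** The highest contact force I read was about 22 N, as the cap met the trivet; for the lid it was about 16 N.
- **Disagreements:** The first top and scene estimates of the trivet's centre differed by about 7 mm in x; a later wrist view gave (0.532, -0.168). The knob read about 16.3 mm between the fingers instead of 18 mm, but the lid held level with no slip seen.

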